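# Check a cart's brake lever against its stop screw

### The arm

A 7-joint arm with a two-finger parallel gripper is mounted at the origin on the work surface. World frame = base frame: x ahead of the robot, y to its left, z up, the work surface at z = 0. Lengths are in m, angles in rad, forces in N, time in s.
With the tool pointing down it reaches from about 0.4 to 0.875 m from the base axis. Payload 4.4 kg.
Tool frame: the origin (TCP) lies at the very end of the fingers, on their centre line; the grasp point (between the pads) lies 19 mm behind it (manip.grip_depth is the z of the grasp point in the tool frame, in m); z points along the fingers, y is the line along which they close (so a half turn about z gives the same grasp; the last joint's range is limited). The gripper opens to 85 mm and grips with 20 to 120 N. Pads are 22 mm wide; open, the fingers measure 114 mm over their backs; the gripper's body (76 mm by 85 mm) begins 54 mm behind the grasp point. The pads swing forward as they close: fully open they stand 13 mm farther back than shut.
Start: joints at [-1.307, 0.628, 0.038, 1.517, -0.027, 0.996, -0.02], TCP at [0.21, 0.615, 0.231] pointing down, gripper open.
Joint ranges: [-3.06, 3.06], [-0.37, 2.12], [-1.25, 1.32], [0.18, 2.47], [-1.1, 4.24], [0.23, 1.98], [-2.94, 2.94]. Speed limits (rad/s): [2.57, 2.57, 3.14, 3.14, 3.14, 3.14, 3.14].

### API

Orientations are given as a rotation vector (axis times angle).
In Python, from workcell import manip gives the robot as it stands.
- The arm moves only by the shell command python3 -m handwheel 'ROWS' [OPENING] [FORCE]. ROWS is JSON, a list of rows, each a list of 2 entries, a list of its own where there are three numbers: the shift along the tool's x, y, z in m, then the turn, a rotation vector about the tool's x, y, z in rad. A call has 1 to 5 rows; each row shifts and turns the commanded pose from where the row before left it, along the tool's axes as they then stand; what a row does not reach is not made up. A row lasts 1/10 s, in which the tool goes at most 50 mm and 8.59 degrees, less where a joint would pass 70% of its speed; a pose out of reach is approached as far as the arm can. A call is refused whole if a number of a shift passes 0.05 or a number of a turn 0.15, either way. A call with a gripper value outside its range is refused whole. OPENING is the opening, from -1 (shut) to 1 (fully open), set as the call begins (- or left out, the last holds). The fingers move at their own pace and stop on an object; FORCE is the grip in N (left out, the last holds). Time passes only in rows, so rows that do not move let the fingers close. It gives the time, the measured TCP pose, the force, the opening and the grip force at its end, in the units of the state.
- manip.observe(): the state, without advancing time (a new reading comes with each control period).
- manip.snapshot(name): name is "scene" or "top"; returns a dict with "color" (420x560x3 uint8, blue, green, red), "fx", "fy", "cx", "cy" (pixels), "distortion" ([k1, k2, p1, p2, k3] as OpenCV has them; the pictures are not rectified), "R" (3x3) and "t" (3): a world point X has camera coordinates R X + t. Camera axes: x right, y down, z forward; pixel columns grow to the right and rows downward; lengths in m; the calibration is good to about 2 mm. A picture is of the moment at which its call begins. There is no depth.
- manip.close_job(): hands the job in; it is judged then, once.
The state is a dict: "time": time; "joints": joint angles; "joint_velocities": joint speeds; "tau": joint torques, N m; "ee_pos": TCP position; "ee_rot": TCP orientation; "wrist_force": force on the tool from outside, world axes, zero at the start; "moment": the same for the moment, N m; "gripper_width": opening from 0.0 (shut) to 1.0 (fully open); "finger_force": force on a finger pad.
Only numpy, scipy, OpenCV 4.12 (cv2) and the standard library are available. Lean on these libraries where they do the work, as an engineer would, in place of code of your own. Each camera call takes 0.05 s, during which the arm holds its last target. There are 200 camera calls.

### The job

Press the brake lever on the cart's push handle in towards the bar with the backs of your closed fingers, pushing only from its outer side and on the half towards its free end, until it comes up firmly against its stop screw, so that the gap left to the bar can be gauged. Do not grip the lever, do not touch the bar, do not force the lever once it has stopped, and leave the can, the steel offcut and the clamp where they are. Finish while still holding the lever in against the stop.

Things in the scene. Friction and masses are not known exactly. Their poses are not given: they have to be found in the camera images.
- handle: Push handle of a gas-bottle cart, fixed to the table: an upright U of grey steel tube on two foot plates (90 x 60 x 10 mm, 340 mm apart). Origin on the table midway between the feet; z up, y along the bar. The lever is on its -x side, which faces roughly to the robot.
- push_bar: The grey tube (28 mm thick) of that handle, same origin and axes as the handle. The level bar runs along y with its centre line 150 mm above the table at x = 0, 340 mm wide over the leg centres; a black rubber sleeve 34 mm thick covers it from y = -120 to +50 mm.
- brake_lever: Aluminium hand lever on the robot's side of the bar: straight blade 10 mm thick, 16 high, 165 long, a 20 mm ball at its free end. Origin on its upright pivot pin, at mid height, 150 mm above the table (x -36, y 110 mm in the handle's frame). z up; blade along its own -y, outer face towards its own -x, 5 mm off the centre line. Pressing swings it level about the pin, counter-clockwise from above.
- lever_press (a point): Good place to press: outer face, mid height, 130 mm from the pivot; axes of the lever, moves with it. A return spring resists: here about 5 N to start, up to 8 N just before the stop; against the stop it is solid (12 to 20 N in all is a firm push, over 40 N is forcing it). Let go, it springs back.
- lever_end (a point): Centre of the ball at the lever's free end, 168 mm from the pivot. At rest the lever is turned 0.45 rad clockwise (from above) from parallel to the bar, the ball 109 mm from the bar's centre line; it travels about 40 to 65 mm until the lever meets the stop.
- stop_screw: Steel stop screw 8 mm thick with a brass lock nut, between bar and lever, 45 mm from the pivot and at its height. Origin at its rounded tip, which the lever's inner face meets; the shank runs along its own +x to the bar. How far it is screwed out differs each time (7 mm range): the lever stops 0.06 to 0.20 rad short of parallel to the bar.
- spray_can: Bystander: steel spray can, 52 mm thick, 150 mm tall, upright on the table on the robot's side of the handle's -y foot, past the lever's free end. Origin at the centre of its underside.
- angle_offcut: Bystander: steel angle offcut, 60 x 120 mm and 50 mm high, lying on the table on the robot's side near the pivot end of the lever. Origin at the centre of its underside.
- bar_clamp: Bystander: bar clamp with a black handle, 254 mm long, 24 mm high, lying flat on the table beyond the bar. Origin under the middle of its bar.

How it is judged:
On the way:
1. the fingers press the lever off its rest from its outer side, on the half towards its free end (distance of lever_end from where it was at the start of the episode above 0.008 m and contact force between the fingers and brake_lever above 1 N and x of the grasp point in the frame of brake_lever below -0.008 m and y of the grasp point in the frame of brake_lever below -0.083 m), for 0.05 s.
At the end, for the whole second after the job is handed in: The lever stands still, held by the fingers on its outer side (more than 3 N), more than 83 mm from the pivot, and bears on its stop screw with more than 2 N; the centre of its ball is still more than 30 mm from the bar's centre line (contact force between stop_screw and brake_lever above 2 N and contact force between the fingers and brake_lever above 3 N and x of the grasp point in the frame of brake_lever below -0.008 m and angular speed of brake_lever below 0.1 rad/s and x of lever_end in the frame of handle below -0.03 m and y of the grasp point in the frame of brake_lever below -0.083 m); the arm keeps its last pose, push and grip.
It fails at once if the fingers touch the lever anywhere but from its outer side (gripping it, hooking it between open fingers): grasp point less than 8 mm outside the blade's centre line while touching (contact force between the fingers and brake_lever above 1 N and not (x of the grasp point in the frame of brake_lever below -0.008 m)).
It fails at once if the robot touches the bar (contact force between any of the fingers, the arm and push_bar above 1 N).
It fails at once if the lever is forced: pressed with more than 40 N (contact force between the fingers and brake_lever above 40 N).
It fails at once if the can, the offcut or the clamp is shifted or lifted by more than 15 mm (distance of any of spray_can, angle_offcut, bar_clamp from where it was at the start of the episode above 0.015 m).
It also fails if it takes over 32 s, if anything falls off the work surface, if the arm or the gripper's body presses on something with over 40 N, if the wrist force passes 120 N, or if a joint passes its speed limit or range.

## Working session

There is one attempt and no reset: what is moved stays moved. The work goes in short steps, Python scripts to look and compute and a shell command to move; the robot and the scene stay as the last step left them, time stands still between calls to the robot, and variables do not carry over. Pictures are saved under pics/ and viewed, at most 10 in all, crops included, and the job is handed in when it is done.

```bash
mkdir -p pics; ls
python3 - <<'E'
from workcell import manip
import cv2
s=manip.observe()
for k in ("time","ee_pos","ee_rot","wrist_force","gripper_width"): print(k,s[k])
print(manip.grip_depth)
for n in ("scene","top"):
    d=manip.snapshot(n); cv2.imwrite(f"pics/{n}0.png",d["color"])
    print(n,d["fx"],d["fy"],d["cx"],d["cy"],d["distortion"],d["R"],d["t"])
E
```

```text
pics
time 0.0
ee_pos [0.21027766 0.61438332 0.23038403]
ee_rot [-5.15641446e-01 -3.09872753e+00  2.96268254e-03]
wrist_force [ 0.13514599 -0.28954107 -0.14969962]
gripper_width 1.0019115622597372
-0.0187
scene 427.57312368423686 427.57312368423686 276.976122637588 206.67481864042296 [-0.01059079  0.          0.          0.          0.        ] [[-0.02528466  0.99949407  0.01929465]
 [ 0.69254166  0.03143209 -0.72069277]
 [-0.72093463 -0.00486012 -0.69298604]] [-0.01536505 -0.26616363  1.42849918]
top 401.11495907162237 401.11495907162237 279.02436125716144 211.04111909020645 [-0.00022173  0.          0.          0.          0.        ] [[ 0.01811714 -0.99968586 -0.01731899]
 [-0.98195725 -0.01452943 -0.18854402]
 [ 0.18823316  0.02042238 -0.98191201]] [0.04436649 0.55460789 0.82434358]
```

View pics/scene0.png

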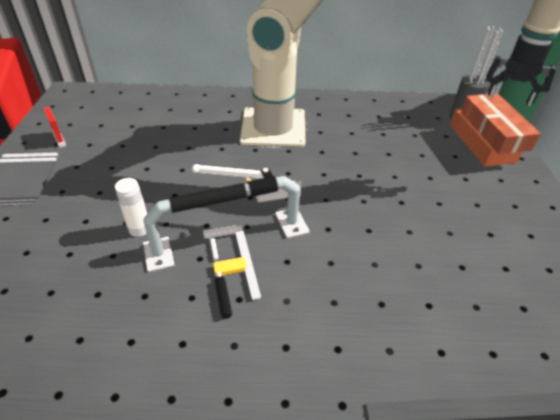

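View pics/top0.png

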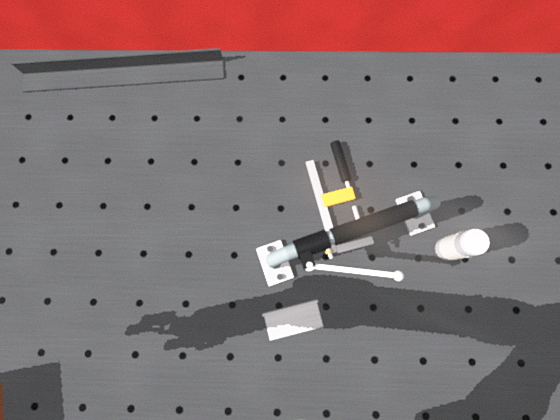

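The top view shows the pivot at about (309,266), the ball at (399,276), bar corners at (275,259) and (425,205), the can top at (474,242) and the offcut at (293,320).

```bash
cat > h.py <<'E'
from workcell import manip
import numpy as np, cv2
def ray(d,uv,z):
    K=np.array([[d["fx"],0,d["cx"]],[0,d["fy"],d["cy"]],[0,0,1]])
    p=cv2.undistortPoints(np.array([[uv]],float),K,np.array(d["distortion"]))[0,0]
    R=np.array(d["R"]);t=np.array(d["t"]);o=-R.T@t;v=R.T@np.array([p[0],p[1],1])
    return o+v*(z-o[2])/v[2]
def ball(d,guess=None):
    g=d["color"].min(2)
    return g
E
python3 - <<'E'
from h import *
d=manip.snapshot("top")
im=d["color"]; m=(im.min(2)>185).astype(np.uint8)
n,l,st,c=cv2.connectedComponentsWithStats(m)
for i in range(1,n):
    if st[i,4]>25: print(st[i],c[i].round(1))
P=ray(d,(309,266),.158);B=ray(d,(399,276),.155)
print("pivot",P,"ball",B,np.linalg.norm((B-P)[:2]),"dir",np.arctan2(*(B-P)[[1,0]]))
a=ray(d,(275,259),.15);b=ray(d,(425,205),.15);print("bar",a,b,np.linalg.norm(a-b))
v=(a-b)[:2];print("bar y axis ang",np.arctan2(v[1],v[0]))
print("can",ray(d,(474,242),.15)); 
for q in((263,317),(317,301),(323,325),(270,340)):print("off",ray(d,q,.05))
s=cv2.resize(im[170:350,240:500],None,fx=3,fy=3,interpolation=cv2.INTER_CUBIC);cv2.imwrite("pics/crop1.png",s)
E
```

```text
[306 160  27  71 594] [318.6 194.7]
[345 181   5   7  27] [346.9 184.1]
[395 191  28  14 156] [408.6 197.1]
[416 199  13  12 104] [422.5 204.2]
[352 206   7  14  60] [355.1 212.1]
[409 223  26  13 110] [421.8 229.2]
[ 435  229   55   31 1215] [462.8 244.5]
[ 256  240   41   47 1061] [275.4 261.3]
[338 245  24   7  45] [347.4 248. ]
[306 262  97  19 624] [355.  270.6]
[ 264  301   58   40 1325] [291.8 320.8]
pivot [ 0.42991047 -0.00663086  0.158     ] ball [ 0.41447946 -0.1741839   0.155     ] 0.16826211692777354 dir -1.6626335147773783
bar [0.44242496 0.05744236 0.15      ] [ 0.55131589 -0.23077305  0.15      ] 0.308099583497188
bar y axis ang 1.9320290965289706
can [ 0.4809036  -0.31957452  0.15      ]
off [0.32833172 0.08298308 0.05      ]
off [ 0.36310292 -0.02974158  0.05      ]
off [ 0.31463278 -0.04220598  0.05      ]
off [0.28251206 0.06730944 0.05      ]
```

View pics/crop1.png

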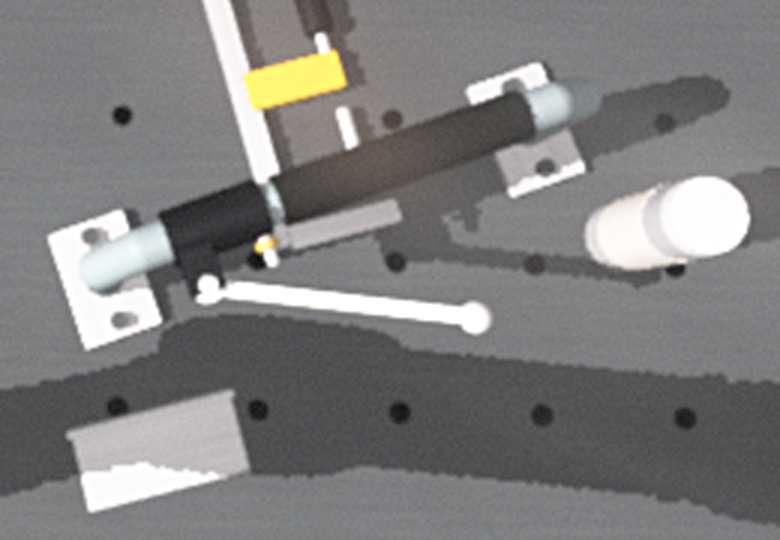

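Lever: pivot (0.430,-0.007), rest direction 0.453 rad clockwise from the bar, which agrees with the data. I'll shut the fingers, pull in radially, then swing round above everything with the tool y axis turning towards the press direction.

```bash
python3 -m handwheel '[[[0,-0.04,0],[0,0,0]],[[0,-0.04,0],[0,0,0]],[[0,-0.04,0],[0,0,0]],[[0,-0.04,0],[0,0,0]],[[0,-0.04,0],[0,0,0]]]' -1 40
python3 -m handwheel '[[[-0.044,0,0],[0,0,0.105]],[[-0.044,0,0],[0,0,0.105]],[[-0.044,0,0],[0,0,0.105]],[[-0.044,0,0],[0,0,0.105]],[[-0.044,0,0],[0,0,0.105]]]'
python3 -m handwheel '[[[-0.044,0,0],[0,0,0.105]],[[-0.044,0,0],[0,0,0.105]],[[-0.044,0,0],[0,0,0.105]],[[-0.044,0,0],[0,0,0.105]],[[-0.044,0,0],[0,0,0.105]]]'
cat >> h.py <<'E'
from scipy.spatial.transform import Rotation as Ro
def goto(target,ang=0.06):
    s=manip.observe();R=Ro.from_rotvec(s["ee_rot"]).as_matrix()
    y=np.array([np.cos(ang),np.sin(ang),0]);z=np.array([0,0,-1.]);G=np.c_[np.cross(y,z),y,z]
    print("t",s["time"],"pos",np.round(s["ee_pos"],4),"F",np.round(s["wrist_force"],1),"w",round(s["gripper_width"],3))
    print("tool shift",np.round(R.T@(np.array(target)-s["ee_pos"]),4),"turn",np.round(Ro.from_matrix(R.T@G).as_rotvec(),3))
E
python3 -c "
from h import *
goto([.378,-.141,.231])"
```

```text
time: 0.65
ee_pos: [0.1451, 0.424, 0.2312]
ee_rot: [-0.516, -3.099, 0.0]
wrist_force: [-0.3, -0.6, -0.2]
gripper_width: 0.146
finger_force: 0.0
time: 1.15
ee_pos: [0.334, 0.3132, 0.2314]
ee_rot: [1.308, 2.856, 0.001]
wrist_force: [0.3, 0.2, 0.1]
gripper_width: 0.004
finger_force: 0.0
time: 1.65
ee_pos: [0.4388, 0.1221, 0.2313]
ee_rot: [2.004, 2.419, 0.001]
wrist_force: [0.4, -0.3, 0.8]
gripper_width: -0.004
finger_force: 0.0
t 1.65 pos [0.4388 0.1221 0.2313] F [ 0.4 -0.3  0.8] w -0.004
tool shift [-2.472e-01 -1.086e-01  2.000e-04] turn [ 0.001 -0.     0.127]
```

```bash
python3 -m handwheel '[[[-0.045,-0.02,0],[0,0,0]],[[-0.045,-0.02,0],[0,0,0]],[[-0.045,-0.02,0],[0,0,0]],[[-0.045,-0.02,0],[0,0,0]],[[-0.045,-0.02,0],[0,0,0.12]]]'
python3 -m handwheel '[[[0,0,0],[0,0,0]],[[0,0,0],[0,0,0]]]'
python3 - <<'E'
from h import *
goto([.378,-.141,.137])
cv2.imwrite("pics/top2.png",cv2.resize(manip.snapshot("top")["color"][150:400,220:520],None,fx=2.4,fy=2.4))
E
```

```text
time: 2.15
ee_pos: [0.3816, -0.1179, 0.2315]
ee_rot: [2.143, 2.297, 0.001]
wrist_force: [1.1, -0.1, -0.9]
gripper_width: 0.001
finger_force: 0.0
time: 2.35
ee_pos: [0.382, -0.117, 0.2313]
ee_rot: [-2.144, -2.296, -0.0]
wrist_force: [-0.1, -0.2, 0.5]
gripper_width: -0.0
finger_force: 0.0
t 2.35 pos [ 0.382  -0.117   0.2313] F [-0.1 -0.2  0.5] w -0.0
tool shift [-0.0237 -0.0056  0.0943] turn [-0.    -0.     0.008]
```

View pics/top2.png

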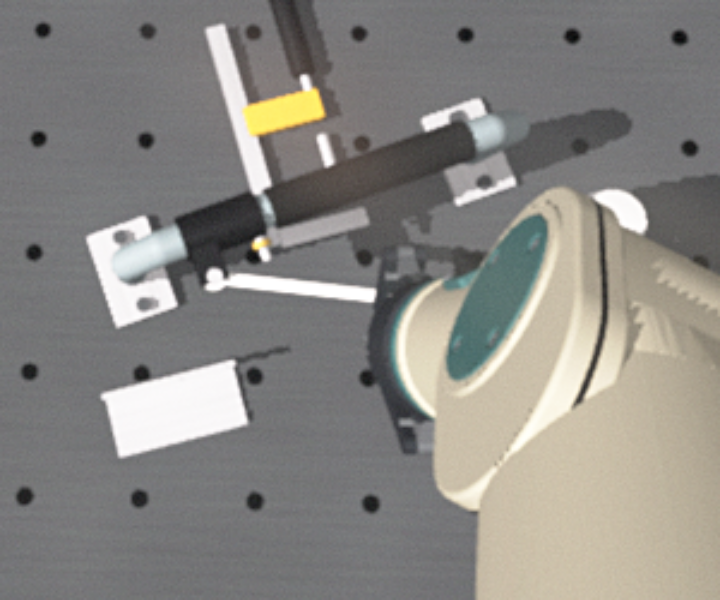

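The view shows the hand over the robot's side of the lever and clear of the bar, with the wrist hiding the ball. The elbow bulges towards the can, so I'll descend most of the way and check that clearance from the side.

```bash
python3 -m handwheel '[[[-0.023,-0.006,0],[0,0,0]],[[0,0,0.02],[0,0,0]],[[0,0,0.02],[0,0,0]],[[0,0,0.01],[0,0,0]],[[0,0,0],[0,0,0]]]'
python3 - <<'E'
from h import *
goto([.378,-.141,.137])
cv2.imwrite("pics/sc3.png",cv2.resize(manip.snapshot("scene")["color"][60:310,90:390],None,fx=2.4,fy=2.4))
E
```

```text
time: 2.9
ee_pos: [0.3775, -0.1381, 0.1802]
ee_rot: [-2.136, -2.3, 0.002]
wrist_force: [-0.4, -0.2, -0.1]
gripper_width: -0.001
finger_force: 0.0
t 2.9 pos [ 0.3775 -0.1381  0.1802] F [-0.4 -0.2 -0.1] w -0.001
tool shift [-0.003   0.0004  0.0432] turn [-0.003 -0.001  0.014]
```

View pics/sc3.png

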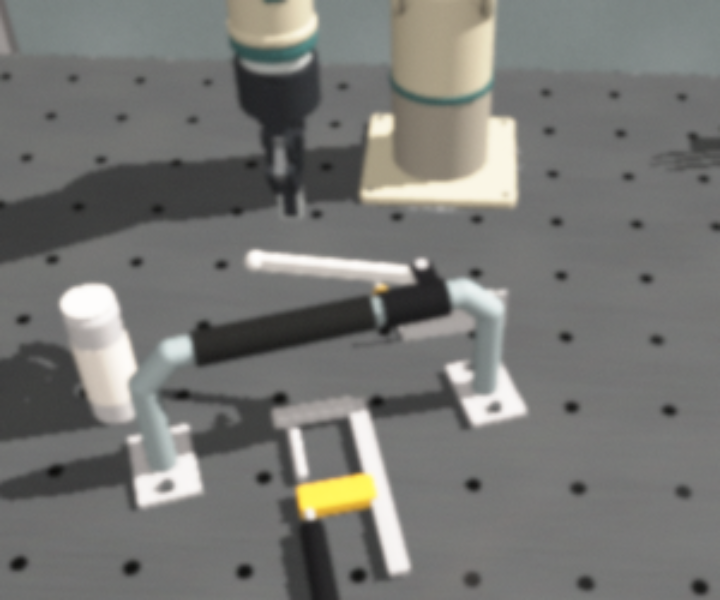

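The fingers hang well on the robot's side of the lever at (290,210), and the arm is far above the can at (90,300). Now the last of the descent, then creep towards contact.

```bash
python3 -m handwheel '[[[-0.003,0,0.015],[0,0,0]],[[0,0,0.015],[0,0,0]],[[0,0,0.013],[0,0,0]],[[0,0,0],[0,0,0]],[[0,0,0],[0,0,0]]]'
python3 -m handwheel '[[[0,0.004,0],[0,0,0]],[[0,0.004,0],[0,0,0]],[[0,0.004,0],[0,0,0]],[[0,0.004,0],[0,0,0]],[[0,0.004,0],[0,0,0]]]'
python3 -m handwheel '[[[0,0.003,0],[0,0,0]],[[0,0.003,0],[0,0,0]],[[0,0.003,0],[0,0,0]],[[0,0,0],[0,0,0]],[[0,0,0],[0,0,0]]]'
```

```text
time: 3.45
ee_pos: [0.3788, -0.1425, 0.1389]
ee_rot: [2.14, 2.299, 0.001]
wrist_force: [1.0, 0.3, -0.3]
gripper_width: 0.002
finger_force: 0.0
time: 3.95
ee_pos: [0.3987, -0.1412, 0.1384]
ee_rot: [2.141, 2.299, 0.0]
wrist_force: [-0.3, -0.6, -0.8]
gripper_width: 0.001
finger_force: 0.2
time: 4.45
ee_pos: [0.4052, -0.141, 0.1379]
ee_rot: [-2.141, -2.296, 0.003]
wrist_force: [-4.5, -2.3, 1.9]
gripper_width: -0.003
finger_force: 2.3
```

Contact is made at about 5 N. I'll press on and watch the force.

```bash
python3 -m handwheel '[[[0,0.005,0],[0,0,0]],[[0,0.005,0],[0,0,0]],[[0,0.005,0],[0,0,0]],[[0,0.005,0],[0,0,0]],[[0,0,0],[0,0,0]]]'
python3 -m handwheel '[[[0,0.002,0],[0,0,0]],[[0,0.002,0],[0,0,0]],[[0,0.002,0],[0,0,0]],[[0,0,0],[0,0,0]],[[0,0,0],[0,0,0]]]'
```

```text
time: 4.95
ee_pos: [0.4252, -0.1404, 0.1379]
ee_rot: [-2.142, -2.296, 0.005]
wrist_force: [-6.5, -4.5, 1.0]
gripper_width: -0.005
finger_force: 3.2
time: 5.45
ee_pos: [0.4304, -0.14, 0.1379]
ee_rot: [-2.142, -2.295, 0.006]
wrist_force: [-6.8, -4.8, 0.9]
gripper_width: 0.002
finger_force: 3.4
```

```bash
python3 -m handwheel '[[[0,0.002,0],[0,0,0]],[[0,0.002,0],[0,0,0]],[[0,0,0],[0,0,0]],[[0,0,0],[0,0,0]]]'
```

```text
time: 5.85
ee_pos: [0.4342, -0.1396, 0.1378]
ee_rot: [-2.141, -2.295, 0.006]
wrist_force: [-6.6, -4.0, 2.3]
gripper_width: -0.001
finger_force: 3.6
```

```bash
python3 -m handwheel '[[[0,0.002,0],[0,0,0]],[[0,0.002,0],[0,0,0]],[[0,0,0],[0,0,0]],[[0,0,0],[0,0,0]]]'
python3 -m handwheel '[[[0,0.002,0],[0,0,0]],[[0,0.002,0],[0,0,0]],[[0,0,0],[0,0,0]],[[0,0,0],[0,0,0]]]'
```

```text
time: 6.25
ee_pos: [0.4379, -0.1391, 0.1378]
ee_rot: [-2.14, -2.294, 0.006]
wrist_force: [-7.1, -4.1, 3.0]
gripper_width: -0.003
finger_force: 3.8
time: 6.65
ee_pos: [0.4398, -0.1388, 0.1377]
ee_rot: [-2.139, -2.291, 0.008]
wrist_force: [-12.3, -4.0, 6.5]
gripper_width: -0.001
finger_force: 5.9
```

The lever has met its stop: only 1.9 mm of motion for 4 mm commanded, and the force has jumped to 13 N. A little more makes the push firm.

```bash
python3 -m handwheel '[[[0,0.001,0],[0,0,0]],[[0,0.001,0],[0,0,0]],[[0,0,0],[0,0,0]],[[0,0,0],[0,0,0]],[[0,0,0],[0,0,0]]]'
python3 - <<'E'
from h import *
goto([.44,-.141,.137])
d=manip.snapshot("scene")["color"]
cv2.imwrite("pics/sc4.png",cv2.resize(d[120:270,110:320],None,fx=3.5,fy=3.5))
E
```

```text
time: 7.15
ee_pos: [0.4405, -0.1386, 0.1376]
ee_rot: [-2.138, -2.289, 0.01]
wrist_force: [-13.5, -4.0, 8.6]
gripper_width: -0.001
finger_force: 7.2
t 7.15 pos [ 0.4405 -0.1386  0.1376] F [-13.5  -4.    8.6] w -0.001
tool shift [-0.0023 -0.0007  0.0006] turn [-0.011 -0.002  0.008]
```

View pics/sc4.png

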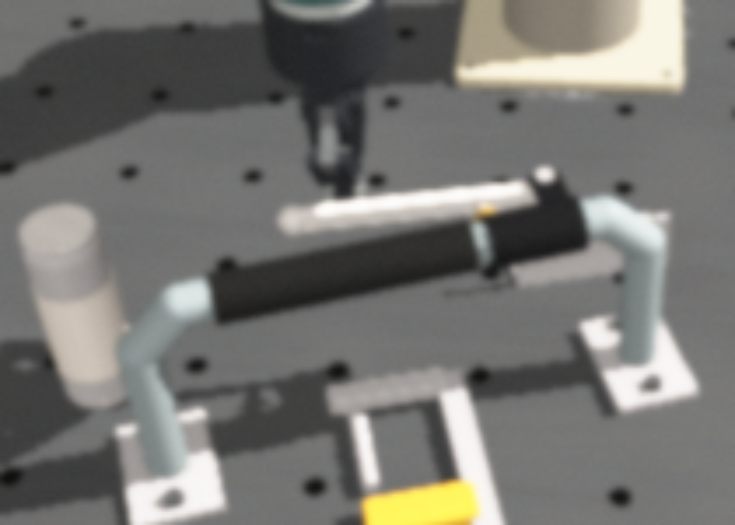

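The view shows the lever swung in, nearly parallel to the bar (ball at (293,218)), with the fingers on its outer side near (343,190). Its computed angle is about 0.13 rad short of parallel, within the stop's range. The push is steady, so I'm handing in.

```bash
python3 -c "
from workcell import manip
print(manip.close_job())"
```

```text
the job is handed in; nothing more can be done
None
```

The lever is held in against its stop screw by the backs of the closed fingers, about 135 mm from the pivot, with a steady push of about 14 N (16.5 N in all at the wrist); the job was handed in at about 7 s, and no verdict came back.

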